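# Put the bearing tote on the counter scale

## Robot

A 6-joint arm with a two-finger parallel gripper is mounted at the origin on a cart in front of the work surface, level with it; the furniture and walls round the work are solid. World frame = base frame: x ahead of the robot, y to its left, z up, the work surface at z = 0. Lengths are in mm, angles in degrees, forces in N, time in s.
With the tool pointing down it reaches from about 275 to 750 mm from the base axis. Payload 10.2 kg.
Tool frame: the origin (TCP) lies midway between the tips of the shut fingers; the grasp point (between the pads) lies 19 mm behind it (r.hold_point_z is the distance from the TCP to the grasp point, in mm); z points along the fingers, y is the line along which they close (so a half turn about z gives the same grasp; the last joint's range is limited). The gripper opens to 85 mm and grips with 20 to 120 N. Pads are 22 mm wide; open, the fingers measure 114 mm over their backs; the gripper's body (76 mm by 85 mm) begins 54 mm behind the grasp point. The pads swing forward as they close: fully open they stand 13 mm farther back than shut.
Start: joints at [55.84, 17.928, 85.812, -0, 76.261, -12.8], TCP at [191.231, 488.939, 203.694] pointing down, gripper open.
Joint ranges: [-168.41, 168.41], [-55.51, 124.54], [10.69, 146.95], [-70.63, 250.63], [1, 178], [-165.06, 165.06]. Speed limits (degrees/s): [136.94, 136.94, 172.46, 180, 180, 180].

## Interface

Orientations are given as [roll, pitch, yaw] about the fixed x, y, z axes, in that order (R = Rz(yaw) Ry(pitch) Rx(roll)).
In Python, from cell import r gives the robot as it stands.
- The arm moves only by the tool step_arm, never from a script. Its argument "commands" is a list of rows, each a list of 7 numbers: the shift along the tool's x, y, z in units of 0.04 m (1.0 is 0.04 m), then the turn, a rotation vector about the tool's x, y, z in units of 0.12 rad (1.0 is 0.12 rad), then the opening, from -1 (shut) to 1 (fully open). A call has 1 to 12 rows; each row shifts and turns the commanded pose from where the row before left it, along the tool's axes as they then stand; what a row does not reach is not made up. A row lasts 1/8 s, in which the tool goes at most 62.5 mm and 10.7 degrees, less where a joint would pass 70% of its speed; a pose out of reach is approached as far as the arm can. A call with a number of a shift or a turn outside -1 to 1 is refused whole. A call with a gripper value outside its range is refused whole. The fingers move at their own pace and stop on an object; "force" is the grip in N (left out, the last holds). Time passes only in rows, so rows that do not move let the fingers close. It gives the time, the measured TCP pose, the force, the opening and the grip force at its end, in the units of the state.
- r.state(): the state, without advancing time (a new reading comes with each control period).
- r.capture(name): name is "scene" or "top"; returns (picture, depth): 400x640x3 uint8, red, green, blue; 400x640 float32, mm along the optical axis (not along the pixel's ray), 0 where there is no reading.
- r.camera_params(name): a dict with "mtx" (3x3 intrinsics, pixels), "R" (3x3) and "t" (3): a world point X has camera coordinates R X + t. Camera axes: x right, y down, z forward; pixel columns grow to the right and rows downward; lengths in mm; the calibration is good to about 2 mm. A picture is of the moment at which its call begins. camera_params takes no time and is no camera call.
- r.hand_in(): hands the job in; it is judged then, once.
Trained networks look in the newest picture that a camera, given by its name, has taken for a name from the list of things; names that differ only in an ending like _2 or _b are one class to them, and where a whole thing is asked for, a point or a joint stands for the part that bears it (a point fixed in the world has none). Each returns a list of dicts, best first, with "score" (0 to 1); they miss things now and then, are a little off and sometimes report something else, mostly with a low value. They report only what shows in the picture. A call takes as long as a camera call.
- r.find_in(camera, target): "rect" ([centre column, centre row, width, height] in pixels, round what is visible of it).
- r.regions_of(camera, target): "pixels" (400x640 bool, what is visible of it) and "rect" ([centre column, centre row, width, height] in pixels, round what is visible of it).
The state is a dict: "time_s": time; "joint_pos": joint angles; "joint_vel": joint speeds; "effort": joint torques, N m; "eef_pos": TCP position; "ee_rot": TCP orientation; "contact_force": force on the tool from outside, world axes, zero at the start; "ft_torque": the same for the moment, N m; "width": finger opening in mm; "finger_force": force on a finger pad.
Only numpy, scipy, OpenCV 4.12 (cv2) and the standard library are available. Lean on these libraries where they do the work, as an engineer would, in place of code of your own. Each camera call takes 0.05 s, during which the arm holds its last target. There are 200 camera calls.

## Task

Weigh the bearing for a customer: pick up the tote that has the bearing in it by its handle and set it down gently, upright, in the middle of the scale's platform, with the bearing still in it. Carry it level, do not drop it, and leave the tote with the padlock, the tape measure and the oil filter where they stand.

Things in the scene. Friction and masses are not known exactly. Their poses are not given: they have to be found in the camera images.
- bearing_tote: open sheet-metal tote, 123 (x) x 84 (y) x 52 mm high, walls and floor 3 mm, with a fixed carrying handle that arches over it lengthwise (along its x); 117 mm high over the handle; origin at the centre of its underside, z up; about 0.36 kg empty. It holds the bearing (0.31 kg), loose on its floor.
- bearing_tote_handle: handle of the bearing tote: a straight horizontal black grip bar 66 mm long (x) x 14 mm wide (y) x 18 mm high, on an 8 mm wire arch fixed rigidly to the short walls; origin at the centre of the grip, 108 mm above the tote's underside, axes as the tote's; clear space of 47 mm between the grip and the tote's rim
- padlock_tote: identical open sheet-metal tote, 123 (x) x 84 (y) x 52 mm high, walls and floor 3 mm, with a fixed carrying handle that arches over it lengthwise (along its x); 117 mm high over the handle; origin at the centre of its underside, z up; about 0.36 kg empty. It holds a brass padlock instead; it stays where it is. The two totes may have changed places.
- bearing: steel ball bearing ring, 62 mm across, 16 mm high, lying flat in its tote; origin at the centre of its underside
- padlock: brass padlock, 57 x 40 x 14 mm, lying flat in the other tote; origin at the centre of its underside
- scale: low grey bench scale, 250 (x) x 230 (y) mm, fixed to the counter, black display strip on the side nearest the robot (its -x side, 45 mm high); origin at the centre of its underside
- platform (a point): centre of the upper face of the scale's flat steel platform, 200 (x) x 220 (y) mm, 60 mm above the counter; axes as the scale's
- tape_measure: yellow pocket tape measure, 34 x 80 x 60 mm high, a bystander; origin at the centre of its underside
- oil_filter: white spin-on oil filter can, 69 mm across, 94 mm high, a bystander; origin at the centre of its underside

How it is judged (in metres and radians):
On the way:
1. the bearing tote hangs from the gripper by its handle, clear of the counter, with the bearing in it (height (world z) of bearing_tote above 0.03 m and contact force between the fingers and bearing_tote_handle above 1 N and x of bearing in the frame of bearing_tote between -0.045 and 0.045 m and y of bearing in the frame of bearing_tote between -0.03 and 0.03 m and z of bearing in the frame of bearing_tote between -0.03 and 0.03 m), for 0.2 s.
At the end, for the whole second after the job is handed in: The bearing tote stands at rest flat on the scale platform, centred within 35 mm along each side, upright within 3 degrees, the bearing in it; the padlock is in its tote; that tote, the tape measure and the oil filter are within 30 mm of where they stood (x of bearing_tote in the frame of platform between -0.035 and 0.035 m and y of bearing_tote in the frame of platform between -0.035 and 0.035 m and z of bearing_tote in the frame of platform between -0.005 and 0.005 m and angle between bearing_tote's own z axis and vertical below 0.05 rad and linear speed of bearing_tote below 0.02 m/s and x of bearing in the frame of bearing_tote between -0.045 and 0.045 m and y of bearing in the frame of bearing_tote between -0.03 and 0.03 m and z of bearing in the frame of bearing_tote between -0.03 and 0.03 m and distance of each of padlock_tote, tape_measure, oil_filter from where it was at the start of the episode below 0.03 m and x of padlock in the frame of padlock_tote between -0.045 and 0.045 m and y of padlock in the frame of padlock_tote between -0.03 and 0.03 m and z of padlock in the frame of padlock_tote between -0.03 and 0.03 m); the robot touches nothing.
It fails at once if the bearing or the padlock out of its tote (not (x of bearing in the frame of bearing_tote between -0.045 and 0.045 m and y of bearing in the frame of bearing_tote between -0.03 and 0.03 m and z of bearing in the frame of bearing_tote between -0.03 and 0.03 m) or not (x of padlock in the frame of padlock_tote between -0.045 and 0.045 m and y of padlock in the frame of padlock_tote between -0.03 and 0.03 m and z of padlock in the frame of padlock_tote between -0.03 and 0.03 m)).
It fails at once if the bearing tote tipped more than about 28 degrees (angle between bearing_tote's own z axis and vertical above 0.5 rad).
It fails at once if the bearing tote dropped or thrown (moving faster than 0.5 m/s while the fingers do not touch it) (linear speed of bearing_tote above 0.5 m/s and contact force between the fingers and bearing_tote below 0.05 N).
It fails at once if the other tote, the tape measure or the oil filter moved by more than 30 mm (distance of any of padlock_tote, tape_measure, oil_filter from where it was at the start of the episode above 0.03 m).
It also fails if it takes over 38 s, if anything falls off the work surface, if the arm or the gripper's body presses on something with over 40 N, if the wrist force passes 120 N, or if a joint passes its speed limit or range.

## Working session

There is one attempt and no reset: what is moved stays moved. The work goes in short steps, Python scripts to look and compute and a tool call to move; the robot and the scene stay as the last step left them, time stands still between calls to the robot, and variables do not carry over. Pictures are saved under pics/ and viewed, at most 10 in all, crops included, and the job is handed in when it is done.

Besides the shell and the picture viewer there is one more tool, called after "Request:" as name(argument=value, ...), one argument or row to a line, values as JSON. step_arm: Moves the arm, as the interface text tells. Shifts and turns lie within -1 to 1; 1 stands for 0.04 m of shift or 0.12 rad of turn. Its arguments: {"type":"object","properties":{"commands":{"type":"array","items":{"type":"array","items":{"type":"number","minimum":-1,"maximum":1}}},"force":{"type":"number"}},"required":["commands"]}

```bash
mkdir -p pics; cat > h.py <<'E'
import numpy as np, cv2
from cell import r
def cloud(cam,depth):
    p=r.camera_params(cam);K=np.array(p["mtx"]);R=np.array(p["R"]);t=np.array(p["t"])
    v,u=np.mgrid[:400,:640]
    c=np.stack([(u-K[0,2])/K[0,0]*depth,(v-K[1,2])/K[1,1]*depth,depth],-1)
    return (c-t)@R
E
python3 - <<'E'
from h import *
print(r.state()["eef_pos"],r.state()["ee_rot"],r.hold_point_z)
ims=[]
for c in("scene","top"):
    im,d=r.capture(c); np.savez(f"{c}.npz",im=im,d=d); ims.append(im); W=cloud(c,d)
    cv2.imwrite(f"pics/{c}0.png",im[:,:,::-1])
    for n in("bearing","padlock","bearing_tote","bearing_tote_handle","scale","tape_measure","oil_filter"):
        for o in r.regions_of(c,n)[:3]:
            m=o["pixels"]&(d>0); q=W[m]
            print(c,n,round(o["score"],2),np.round(o["rect"]),np.round(np.median(q,0)),np.round(np.percentile(q,[2,98],axis=0)).tolist() if len(q) else'')
E
```

```text
[191.06158062 488.69038113 203.1459794 ] [-1.79929326e+02 -1.61990785e-02  1.58639750e+02] 18.700000000000003
scene bearing 0.87 [378. 348.  31.  25.] [ 394. -280.   19.] [[362.0, -302.0, 5.0], [430.0, -253.0, 68.0]]
scene padlock 0.61 [313. 268.  19.  20.] [468. -46.  16.] [[449.0, -64.0, 3.0], [505.0, -27.0, 20.0]]
scene padlock 0.35 [379. 347.  31.  25.] [ 395. -279.   19.] [[371.0, -301.0, 3.0], [429.0, -253.0, 22.0]]
scene bearing_tote 0.71 [386. 341.  70.  71.] [ 414. -285.   36.] [[344.0, -338.0, 1.0], [476.0, -225.0, 118.0]]
scene bearing_tote_handle 0.7 [390. 332.  57.  36.] [ 406. -280.  113.] [[353.0, -309.0, 55.0], [466.0, -253.0, 119.0]]
scene scale 0.94 [216. 192. 119.  92.] [483. 304.  59.] [[373.0, 209.0, 19.0], [615.0, 434.0, 63.0]]
scene tape_measure 0.79 [400. 257.  30.  25.] [ 604. -201.   48.] [[582.0, -229.0, 6.0], [647.0, -172.0, 62.0]]
scene tape_measure 0.55 [387. 330.  53.  34.] [ 415. -284.  116.] [[353.0, -309.0, 56.0], [468.0, -254.0, 119.0]]
scene oil_filter 0.72 [372. 210.  28.  40.] [669. -80.  77.] [[656.0, -104.0, 6.0], [711.0, -47.0, 96.0]]
top padlock 0.4 [351. 228.  15.  10.] [465. -37.  17.] [[453.0, -64.0, 11.0], [484.0, -28.0, 24.0]]
top bearing_tote 0.85 [433. 249.  48.  53.] [ 411. -283.   23.] [[347.0, -334.0, -1.0], [474.0, -223.0, 119.0]]
top bearing_tote 0.32 [222. 218.  88.  93.] [500. 325.  59.] [[381.0, 213.0, 35.0], [621.0, 440.0, 66.0]]
top bearing_tote_handle 0.57 [435. 250.  21.  43.] [ 410. -278.  114.] [[357.0, -303.0, 71.0], [464.0, -250.0, 122.0]]
top scale 0.9 [223. 218.  88.  93.] [500. 324.  59.] [[383.0, 213.0, 36.0], [619.0, 439.0, 66.0]]
top tape_measure 0.54 [403. 179.  22.  24.] [ 610. -196.   57.] [[584.0, -225.0, 5.0], [647.0, -172.0, 65.0]]
top oil_filter 0.97 [361. 153.  30.  22.] [682. -70.  91.] [[655.0, -102.0, 4.0], [715.0, -40.0, 98.0]]
```

```bash
python3 - <<'E'
from h import *
a=np.load("scene.npz")["im"];b=np.load("top.npz")["im"]
A=cv2.resize(a[160:400,140:460],(800,600),interpolation=3)[:,:,::-1]
cv2.imwrite("pics/s1.png",A)
for c in("scene","top"):
    z=np.load(c+".npz");W=cloud(c,z["d"])
    v=z["d"]>0
    for n,cx,cy in(("B",410,-280),("P",475,-45)):
        m=v&(W[...,2]>103)&(W[...,2]<125)&(np.hypot(W[...,0]-cx,W[...,1]-cy)<90)
        q=W[m][:,:2].astype(np.float32);print(c,n,len(q),cv2.minAreaRect(q) if len(q)else'',q.mean(0), W[m][:,2].max())
        w=cv2.fitLine(q,cv2.DIST_HUBER,0,.01,.01).ravel();print(np.degrees(np.arctan2(w[1],w[0])))
        m=v&(W[...,2]>44)&(W[...,2]<58)&(np.hypot(W[...,0]-cx,W[...,1]-cy)<95)
        print(" rim",cv2.minAreaRect(W[m][:,:2].astype(np.float32)))
    m=v&(W[...,2]>52)&(W[...,2]<68)&(abs(W[...,0]-500)<150)&(abs(W[...,1]-320)<150)
    print(" plat",cv2.minAreaRect(W[m][:,:2].astype(np.float32)),np.median(W[m],0))
E
```

```text
scene B 344 ((410.6856384277344, -279.9811096191406), (14.734905242919922, 102.92066955566406), 64.68699645996094) [ 407.49933 -279.77618] 120.2357382541605
-26.019169
 rim ((410.85198974609375, -279.635009765625), (86.75161743164062, 126.50386810302734), 64.4562759399414)
scene P 250 ((472.2467041015625, -48.93059539794922), (14.225221633911133, 99.99141693115234), 77.31351470947266) [469.66534 -50.05198] 120.09072156668569
-12.553406
 rim ((472.412841796875, -48.152076721191406), (87.4158706665039, 127.34911346435547), 77.95806884765625)
 plat ((524.0308837890625, 327.188232421875), (222.8459014892578, 201.25823974609375), 82.9162368774414) [516.03285528 318.80045603  60.0237251 ]
top B 179 ((410.8114318847656, -279.0302429199219), (14.316158294677734, 104.1700668334961), 65.7785873413086) [ 410.44116 -278.12646] 123.4205103152302
-25.559849
 rim ((410.391357421875, -279.62408447265625), (87.42837524414062, 124.62484741210938), 63.63811111450195)
top P 160 ((473.49920654296875, -48.093624114990234), (14.015951156616211, 100.77355194091797), 78.22402954101562) [473.66544  -47.999863] 122.54536515402928
-11.664683
 rim ((472.22723388671875, -47.74938201904297), (85.85577392578125, 123.11918640136719), 77.9081039428711)
 plat ((506.8526611328125, 330.5848388671875), (221.56858825683594, 234.0299835205078), 82.72167205810547) [522.99091047 327.50781243  59.84756621]
```

View pics/s1.png

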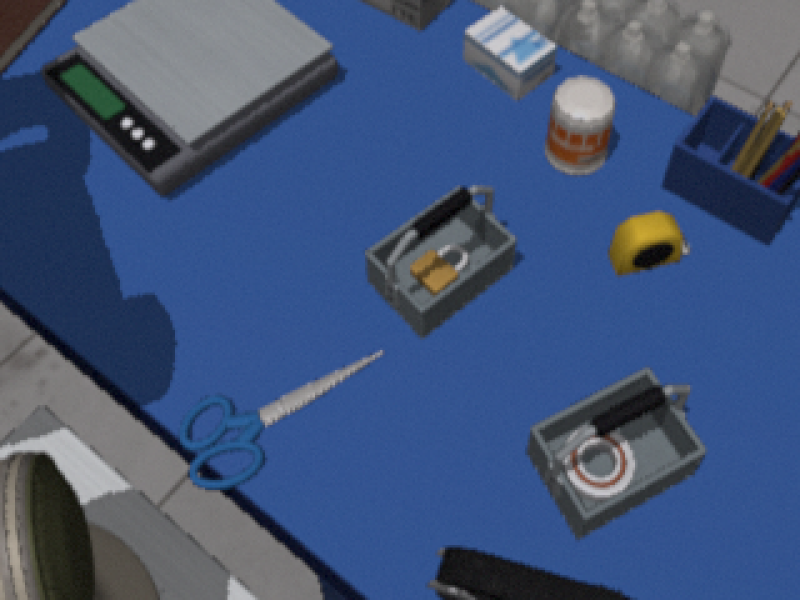

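View pics/top0.png

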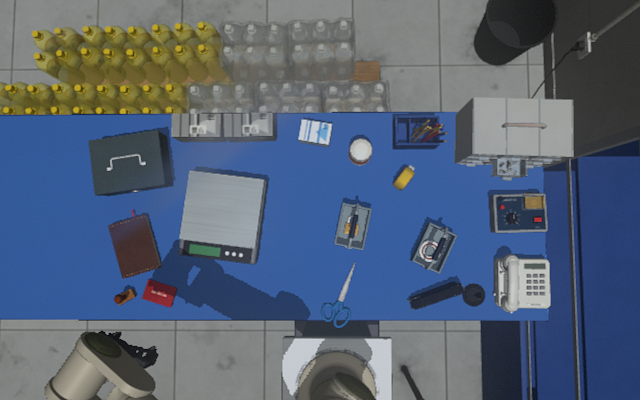

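The scene crop shows the bearing (crop ≈600,463) lying in the tote at lower right, towards its near end. The padlock sits in the tote at (440,265). The top view agrees, with the bearing tote at (433,247) and the scale at (223,218), and the way between them is clear apart from the padlock tote.

```bash
cat >> h.py <<'E'
def plan(target):
    from scipy.spatial.transform import Rotation as Q
    s=r.state();R=Q.from_euler("xyz",s["ee_rot"],degrees=True).as_matrix()
    d=R.T@(np.array(target)-s["eef_pos"])
    print("at",np.round(s["eef_pos"],1),np.round(s["ee_rot"],2),"units",np.round(d/40,2))
E
python3 - <<'E'
from h import *
p=r.camera_params("scene");K,R,t=[np.array(p[k]) for k in("mtx","R","t")]
def hit(u,v,z):
    d=R.T@np.linalg.solve(K,[u,v,1]);o=-R.T@t;return o+d*(z-o[2])/d[2]
b=hit(380,345,17);a=np.radians(-25.8);e=b[:2]-[410.7,-279.7]
print(b,"tote frame",e@[np.cos(a),np.sin(a)],e@[-np.sin(a),np.cos(a)])
o=r.regions_of("scene","bearing")[0];z=np.load("scene.npz");q=cloud("scene",z["d"])[o["pixels"]];q=q[(q[:,2]>12)&(q[:,2]<24)]
print(cv2.minEnclosingCircle(q[:,:2].astype(np.float32)))
from scipy.spatial.transform import Rotation as Q
g=np.array([410.7,-279.7])-9*np.array([np.cos(a),np.sin(a)]);s=r.state()
M=Q.from_euler("xyz",[180,0,154.2],degrees=True).as_matrix()
print(g,M.T@(np.r_[g,200]-s["eef_pos"])/40)
E
```

```text
[ 400.25082108 -276.67286159   17.        ] tote frame -10.725096706418048 -1.8224180948575368
((401.17083740234375, -273.7572021484375), 31.263126373291016)
[ 402.59713106 -275.78292011] [-13.07794513 -14.91204331   0.09210595]
```

Request:
step_arm(
  commands=[
    [0, 0, 0, 0, 0, 0.65, 1],
    [-0.65, -0.75, 0, 0, 0, 0, 1],
    [-0.65, -0.75, 0, 0, 0, 0, 1],
    [-0.65, -0.75, 0, 0, 0, 0, 1],
    [-0.65, -0.75, 0, 0, 0, 0, 1],
    [-0.65, -0.75, 0, 0, 0, 0, 1],
    [-0.65, -0.75, 0, 0, 0, 0, 1],
    [-0.65, -0.75, 0, 0, 0, 0, 1],
    [-0.65, -0.75, 0, 0, 0, 0, 1],
    [-0.65, -0.75, 0, 0, 0, 0, 1],
    [-0.65, -0.75, 0, 0, 0, 0, 1],
  ],
)

```text
time_s: 2.22
eef_pos: [294.7, 104.4, 203.9]
ee_rot: [180.0, 0.0, 154.2]
contact_force: [1.0, -0.1, 0.0]
width: 85.3
finger_force: 0.0
```

Request:
step_arm(
  commands=[
    [-0.65, -0.75, 0, 0, 0, 0, 1],
    [-0.65, -0.75, 0, 0, 0, 0, 1],
    [-0.65, -0.75, 0, 0, 0, 0, 1],
    [-0.65, -0.75, 0, 0, 0, 0, 1],
    [-0.65, -0.75, 0, 0, 0, 0, 1],
    [-0.65, -0.75, 0, 0, 0, 0, 1],
    [-0.65, -0.75, 0, 0, 0, 0, 1],
    [-0.65, -0.75, 0, 0, 0, 0, 1],
    [-0.65, -0.7, 0, 0, 0, 0, 1],
    [-0.3, -0.3, 0, 0, 0, 0, 1],
    [0, 0, 0, 0, 0, 0, 1],
  ],
)

```text
time_s: 3.6
eef_pos: [394.0, -253.5, 203.4]
ee_rot: [180.0, -0.0, 154.1]
contact_force: [0.6, 0.8, 0.4]
width: 85.4
finger_force: 0.0
```

```bash
python3 -c "
from h import *
plan([406.2,-277.5,88])"
```

```text
at [ 394.  -253.5  203.4] [ 1.7998e+02 -4.0000e-02  1.5414e+02] units [-0.54 -0.41  2.89]
```

Request:
step_arm(
  commands=[
    [-0.54, -0.41, 0, 0, 0, 0, 1],
    [0, 0, 0.5, 0, 0, 0, 1],
    [0, 0, 0.5, 0, 0, 0, 1],
    [0, 0, 0.5, 0, 0, 0, 1],
    [0, 0, 0.5, 0, 0, 0, 1],
    [0, 0, 0.5, 0, 0, 0, 1],
    [0, 0, 0.39, 0, 0, 0, 1],
    [0, 0, 0, 0, 0, 0, 1],
    [0, 0, 0, 0, 0, 0, 1],
  ],
  force=60,
)

```text
time_s: 4.72
eef_pos: [406.6, -277.4, 89.0]
ee_rot: [-180.0, 0.1, 154.2]
contact_force: [0.5, -0.4, -1.0]
width: 85.6
finger_force: 0.0
```

```bash
python3 -c "
from h import *
plan([406.2,-277.5,88])
im,d=r.capture('scene')
cv2.imwrite('pics/s2.png',cv2.resize(im[240:400,280:500],(800,582),interpolation=3)[:,:,::-1])"
```

```text
at [ 406.6 -277.4   89. ] [-1.7998e+02  6.0000e-02  1.5421e+02] units [ 0.01 -0.01  0.02]
```

View pics/s2.png

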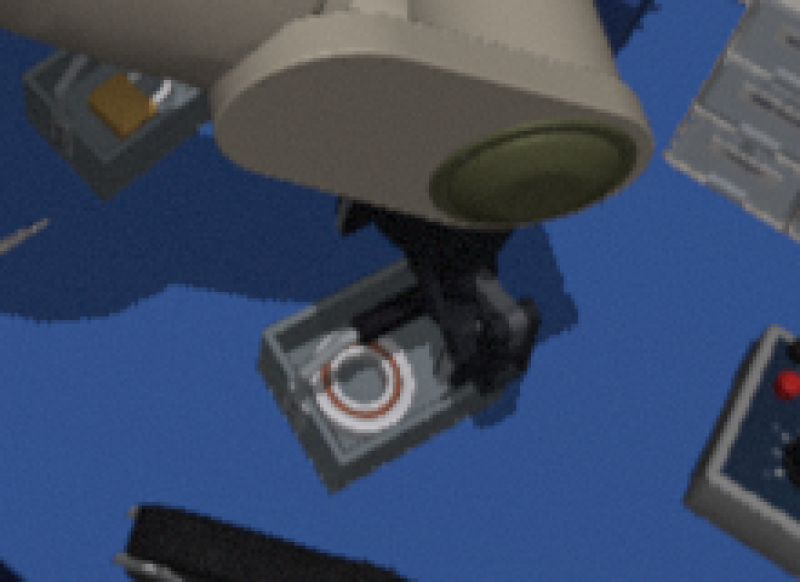

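The open fingers straddle the black grip bar (around crop 410,300), and the bearing is in the tote. I'll close now.

Request:
step_arm(
  commands=[
    [0, 0, 0, 0, 0, 0, -1],
    [0, 0, 0, 0, 0, 0, -1],
    [0, 0, 0, 0, 0, 0, -1],
    [0, 0, 0, 0, 0, 0, -1],
    [0, 0, 0, 0, 0, 0, -1],
    [0, 0, 0, 0, 0, 0, -1],
    [0, 0, 0, 0, 0, 0, -1],
    [0, 0, 0, 0, 0, 0, -1],
  ],
  force=60,
)

```text
time_s: 5.78
eef_pos: [406.4, -277.6, 88.3]
ee_rot: [180.0, 0.0, 154.2]
contact_force: [0.1, 4.8, 5.5]
width: 10.1
finger_force: 59.2
```

Request:
step_arm(
  commands=[
    [0, 0, -0.1, 0, 0, 0, -1],
    [0, 0, -0.2, 0, 0, 0, -1],
    [0, 0, -0.3, 0, 0, 0, -1],
    [0, 0, -0.3, 0, 0, 0, -1],
    [0, 0, -0.2, 0, 0, 0, -1],
    [0, 0, -0.1, 0, 0, 0, -1],
    [0, 0, 0, 0, 0, 0, -1],
    [0, 0, 0, 0, 0, 0, -1],
    [0, 0, 0, 0, 0, 0, -1],
  ],
)

```text
time_s: 6.9
eef_pos: [406.2, -277.6, 135.8]
ee_rot: [180.0, -0.0, 154.2]
contact_force: [-0.3, 0.4, -5.7]
width: 9.8
finger_force: 58.6
```

```bash
python3 -c "
from h import *
s=r.state();print(s['width'],s['contact_force'],s['ft_torque'])
im,d=r.capture('scene')
cv2.imwrite('pics/s3.png',cv2.resize(im[240:400,280:500],(800,582),interpolation=3)[:,:,::-1])"
```

```text
9.825842130110601 [-0.25059675  0.43526151 -5.72041443] [-0.00091804 -0.03966946 -0.02696309]
```

View pics/s3.png

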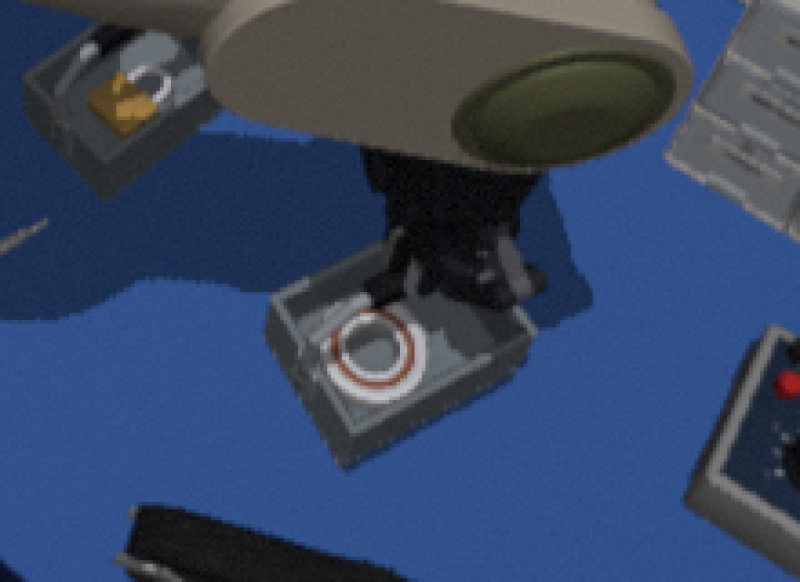

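The tote hangs from the gripper with the bearing inside (crop 378,350) and looks roughly level. I'll lift higher and measure the tilt.

Request:
step_arm(
  commands=[
    [0, 0, -0.2, 0, 0, 0, -1],
    [0, 0, -0.4, 0, 0, 0, -1],
    [0, 0, -0.5, 0, 0, 0, -1],
    [0, 0, -0.5, 0, 0, 0, -1],
    [0, 0, -0.5, 0, 0, 0, -1],
    [0, 0, -0.4, 0, 0, 0, -1],
    [0, 0, -0.2, 0, 0, 0, -1],
    [0, 0, -0.1, 0, 0, 0, -1],
    [0, 0, 0, 0, 0, 0, -1],
    [0, 0, 0, 0, 0, 0, -1],
  ],
)

```text
time_s: 8.2
eef_pos: [406.1, -277.6, 247.5]
ee_rot: [180.0, -0.1, 154.2]
contact_force: [-0.4, -0.0, -6.5]
width: 9.7
finger_force: 58.7
```

```bash
cat >> h.py <<'E'
def rim(cam,zlo,zhi,c):
    im,d=r.capture(cam);W=cloud(cam,d)
    m=(d>0)&(W[...,2]>zlo)&(W[...,2]<zhi)&(np.hypot(W[...,0]-c[0],W[...,1]-c[1])<95)
    q=W[m];print(cam,len(q),cv2.minAreaRect(q[:,:2].astype(np.float32)),np.percentile(q[:,2],[1,99]))
    return im,q
E
python3 - <<'E'
from h import *
plan([406.2,-277.5,240])
s=r.state();c=s["eef_pos"]; u=np.array([np.cos(np.radians(-25.8)),np.sin(np.radians(-25.8))]);n=np.array([-u[1],u[0]])
im,d=r.capture("scene");W=cloud("scene",d)
o=r.regions_of("scene","bearing_tote")[0];q=W[o["pixels"]&(d>0)]
e=(q[:,:2]-c[:2]);X=e@u;Y=e@n
for a in range(-70,90,10):
    m=(X>a)&(X<=a+10)&(Y<-25)&(Y>-60)
    if m.sum()>3: print(a,m.sum(),np.percentile(q[m,2],[1,99]).round(1))
cv2.imwrite('pics/s4.png',cv2.resize(im[200:380,280:500],(733,600),interpolation=3)[:,:,::-1])
E
```

```text
at [ 406.1 -277.6  247.5] [ 1.7998e+02 -6.0000e-02  1.5417e+02] units [-0.    0.    0.19]
-60 140 [162.8 216.3]
-50 60 [164.9 216.1]
-40 59 [164.  215.7]
-30 59 [161.3 215.4]
-20 62 [161.7 257.7]
-10 61 [159.4 216.6]
0 54 [163.3 216.6]
10 57 [160.2 215.6]
20 53 [161.4 215.6]
30 56 [162.7 216.1]
40 53 [163.4 216.2]
50 53 [164.4 216.1]
60 80 [169.7 216.3]
```

View pics/s4.png

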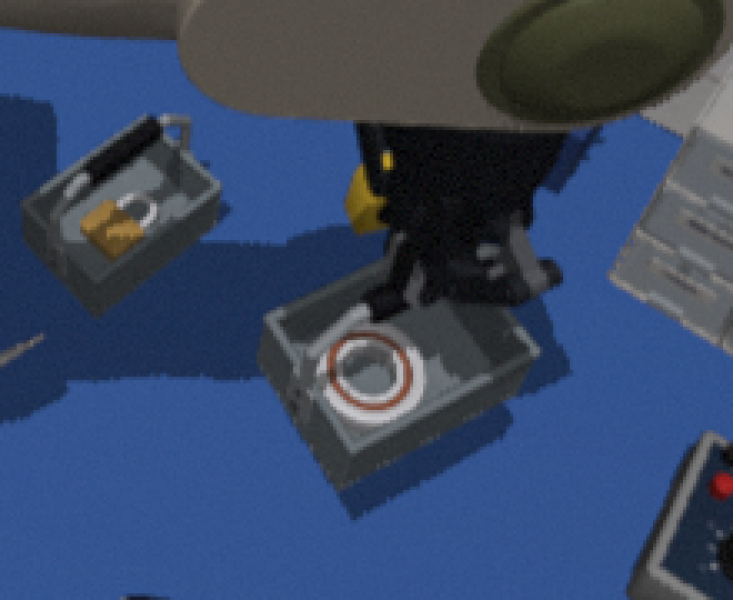

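The rim is at the same height all along (about 216 mm), so the tote is level. It hangs about 159 mm up, which clears the padlock tote. Now I'll carry it to the scale.

Request:
step_arm(
  commands=[
    [0.04, 0.15, 0, 0, 0, 0, -1],
    [0.08, 0.3, 0, 0, 0, 0, -1],
    [0.12, 0.45, 0, 0, 0, 0, -1],
    [0.16, 0.6, 0, 0, 0, 0, -1],
    [0.16, 0.6, 0, 0, 0, 0, -1],
    [0.16, 0.6, 0, 0, 0, 0, -1],
    [0.16, 0.6, 0, 0, 0, 0, -1],
    [0.16, 0.6, 0, 0, 0, 0, -1],
    [0.16, 0.6, 0, 0, 0, 0, -1],
    [0.16, 0.6, 0, 0, 0, 0, -1],
    [0.16, 0.6, 0, 0, 0, 0, -1],
    [0.16, 0.6, 0, 0, 0, 0, -1],
  ],
)

```text
time_s: 9.8
eef_pos: [455.3, -19.7, 248.2]
ee_rot: [180.0, 0.0, 154.2]
contact_force: [0.5, 0.1, -5.6]
width: 9.9
finger_force: 58.7
```

Request:
step_arm(
  commands=[
    [0.16, 0.6, 0, 0, 0, 0, -1],
    [0.16, 0.6, 0, 0, 0, 0, -1],
    [0.16, 0.6, 0, 0, 0, 0, -1],
    [0.16, 0.6, 0, 0, 0, 0, -1],
    [0.16, 0.6, 0, 0, 0, 0, -1],
    [0.16, 0.6, 0, 0, 0, 0, -1],
    [0.16, 0.6, 0, 0, 0, 0, -1],
    [0.16, 0.6, 0, 0, 0, 0, -1],
    [0.16, 0.6, 0, 0, 0, 0, -1],
    [0.16, 0.6, 0, 0, 0, 0, -1],
    [0.16, 0.6, 0, 0, 0, 0, -1],
    [0.16, 0.6, 0, 0, 0, 0, -1],
  ],
)

```text
time_s: 11.3
eef_pos: [511.0, 272.9, 248.1]
ee_rot: [-180.0, -0.0, 154.2]
contact_force: [-0.2, -0.1, -6.2]
width: 9.7
finger_force: 58.8
```

Request:
step_arm(
  commands=[
    [0.12, 0.45, 0, 0, 0, 0, -1],
    [0.08, 0.3, 0, 0, 0, 0, -1],
    [0.04, 0.15, 0, 0, 0, 0, -1],
    [0, 0, 0, 0, 0, 0, -1],
    [0, 0, 0, 0, 0, 0, -1],
  ],
)

```text
time_s: 11.92
eef_pos: [519.0, 307.1, 248.2]
ee_rot: [-180.0, 0.0, 154.1]
contact_force: [0.0, 0.3, -6.5]
width: 9.7
finger_force: 58.7
```

```bash
python3 - <<'E'
from h import *
plan([519,330,152])
s=r.state();print(s["contact_force"],s["width"])
im,d=r.capture("scene");W=cloud("scene",d)
o=r.regions_of("scene","bearing_tote")
for k in o[:2]:
    q=W[k["pixels"]&(d>0)];print(k["score"],k["rect"],np.percentile(q,[2,98],axis=0).round())
    q=q[(q[:,2]>205)&(q[:,2]<225)]
    if len(q)>5: print(cv2.minAreaRect(q[:,:2].astype(np.float32)))
cv2.imwrite('pics/s5.png',cv2.resize(im[60:300,100:420],(800,600),interpolation=3)[:,:,::-1])
E
```

```text
at [519.  307.1 248.2] [-179.99    0.    154.14] units [0.25 0.52 2.4 ]
[ 0.04365778  0.31660794 -6.47191303] 9.669211160189855
0.79 [216.0, 141.3, 61.8, 57.0] [[456. 244. 161.]
 [591. 361. 276.]]
((523.68896484375, 302.3061828613281), (88.88115692138672, 129.70050048828125), 64.75019836425781)
```

View pics/s5.png

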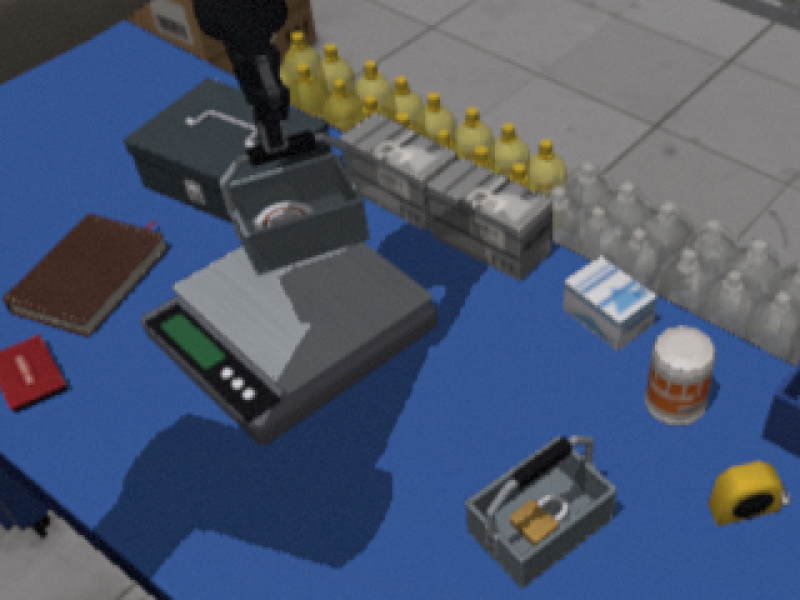

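The tote hangs level over the scale (crop 295,210) with the bearing in it, about 25 mm short in y. I'll correct that and lower it.

Request:
step_arm(
  commands=[
    [0.09, 0.17, 0, 0, 0, 0, -1],
    [0.1, 0.2, 0, 0, 0, 0, -1],
    [0.08, 0.17, 0, 0, 0, 0, -1],
    [0, 0, 0.15, 0, 0, 0, -1],
    [0, 0, 0.3, 0, 0, 0, -1],
    [0, 0, 0.45, 0, 0, 0, -1],
    [0, 0, 0.45, 0, 0, 0, -1],
    [0, 0, 0.4, 0, 0, 0, -1],
    [0, 0, 0.3, 0, 0, 0, -1],
    [0, 0, 0.15, 0, 0, 0, -1],
    [0, 0, 0.05, 0, 0, 0, -1],
    [0, 0, 0, 0, 0, 0, -1],
  ],
)

```text
time_s: 13.52
eef_pos: [518.9, 331.8, 158.5]
ee_rot: [180.0, 0.0, 154.2]
contact_force: [-0.2, -0.6, -5.9]
width: 9.5
finger_force: 58.8
```

Request:
step_arm(
  commands=[
    [0, 0, 0.05, 0, 0, 0, -1],
    [0, 0, 0, 0, 0, 0, -1],
  ],
)

```text
time_s: 13.78
eef_pos: [518.7, 331.8, 156.1]
ee_rot: [-180.0, 0.0, 154.2]
contact_force: [-0.7, -0.5, -7.4]
width: 9.8
finger_force: 58.7
```

Lower in small steps until the weight comes off.

Request:
step_arm(
  commands=[
    [0, 0, 0.05, 0, 0, 0, -1],
    [0, 0, 0.05, 0, 0, 0, -1],
    [0, 0, 0.03, 0, 0, 0, -1],
    [0, 0, 0, 0, 0, 0, -1],
  ],
)

```text
time_s: 14.28
eef_pos: [518.6, 331.8, 150.8]
ee_rot: [-180.0, -0.0, 154.2]
contact_force: [-0.1, -0.9, -6.6]
width: 9.6
finger_force: 58.8
```

Request:
step_arm(
  commands=[
    [0, 0, 0.03, 0, 0, 0, -1],
    [0, 0, 0, 0, 0, 0, -1],
  ],
)

```text
time_s: 14.52
eef_pos: [518.6, 331.8, 149.6]
ee_rot: [-180.0, -0.0, 154.2]
contact_force: [0.4, 0.1, -5.7]
width: 9.7
finger_force: 58.7
```

Request:
step_arm(
  commands=[
    [0, 0, 0.03, 0, 0, 0, -1],
    [0, 0, 0, 0, 0, 0, -1],
  ],
)

```text
time_s: 14.78
eef_pos: [518.7, 331.8, 148.5]
ee_rot: [-180.0, -0.0, 154.2]
contact_force: [0.1, 0.1, -5.8]
width: 10.1
finger_force: 58.8
```

Request:
step_arm(
  commands=[
    [0, 0, 0.03, 0, 0, 0, -1],
    [0, 0, 0, 0, 0, 0, -1],
  ],
)

```text
time_s: 15.02
eef_pos: [518.9, 332.3, 148.1]
ee_rot: [179.9, 0.0, 154.2]
contact_force: [-0.9, 2.6, 0.5]
width: 9.9
finger_force: 60.4
```

Request:
step_arm(
  commands=[
    [0, 0, 0.03, 0, 0, 0, -1],
    [0, 0, 0, 0, 0, 0, -1],
  ],
)

```text
time_s: 15.28
eef_pos: [519.1, 332.5, 147.9]
ee_rot: [179.8, 0.1, 154.2]
contact_force: [-3.1, 2.8, 8.4]
width: 9.9
finger_force: 62.5
```

It has touched down. I'll ease off the pressure and open.

Request:
step_arm(
  commands=[
    [0, 0, -0.03, 0, 0, 0, -1],
    [0, 0, 0, 0, 0, 0, -0.7],
    [0, 0, 0, 0, 0, 0, -0.4],
    [0, 0, 0, 0, 0, 0, 0],
    [0, 0, 0, 0, 0, 0, 0.5],
    [0, 0, 0, 0, 0, 0, 1],
    [0, 0, 0, 0, 0, 0, 1],
    [0, 0, 0, 0, 0, 0, 1],
    [0, 0, 0, 0, 0, 0, 1],
  ],
)

```text
time_s: 16.4
eef_pos: [518.7, 331.8, 147.3]
ee_rot: [-180.0, 0.0, 154.2]
contact_force: [-0.3, -1.6, 0.2]
width: 85.3
finger_force: 0.0
```

Request:
step_arm(
  commands=[
    [0, 0, -0.2, 0, 0, 0, 1],
    [0, 0, -0.4, 0, 0, 0, 1],
    [0, 0, -0.5, 0, 0, 0, 1],
    [0, 0, -0.5, 0, 0, 0, 1],
    [0, 0, -0.5, 0, 0, 0, 1],
    [0, 0, -0.5, 0, 0, 0, 1],
    [0, 0, -0.4, 0, 0, 0, 1],
    [0, 0, 0, 0, 0, 0, 1],
    [0, 0, 0, 0, 0, 0, 1],
  ],
)

```text
time_s: 17.52
eef_pos: [518.5, 331.7, 267.0]
ee_rot: [-180.0, -0.0, 154.2]
contact_force: [0.2, 0.4, -0.2]
width: 85.6
finger_force: 0.0
```

```bash
python3 - <<'E'
from h import *
s=r.state();print(s["eef_pos"],s["width"],s["contact_force"])
im,q=rim("scene",107,120,(524,328)) 
c=np.array([523.7,327.8]);im,q=rim("scene",173,185,c)
cv2.imwrite('pics/s6.png',cv2.resize(im[60:300,100:420],(800,600),interpolation=3)[:,:,::-1])
E
```

```text
[518.48125183 331.71233318 267.0018456 ] 85.62941483489061 [ 0.19093429  0.36679293 -0.18797548]
scene 324 ((523.1649169921875, 328.31854248046875), (89.14087677001953, 128.87059020996094), 64.61048889160156) [107.30500864 118.55384932]
scene 96 ((521.3274536132812, 329.1394958496094), (17.61237335205078, 66.63240814208984), 63.42058181762695) [173.58478199 179.21007243]
```

View pics/s6.png

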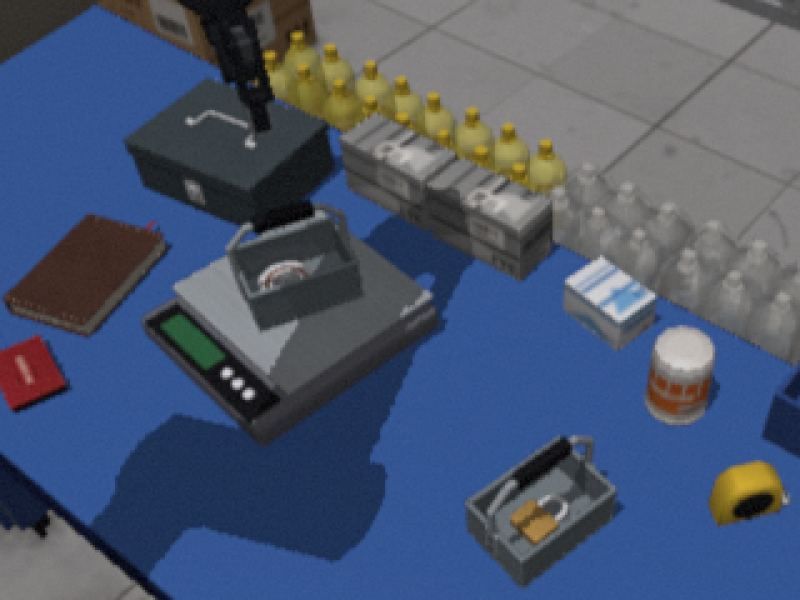

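The tote stands upright on the platform at (523,328) (crop 295,265), within 1 mm of the measured centre. The bearing is in it, the gripper is clear, and the other things have not moved.

```bash
python3 -c "
from h import *
print(r.hand_in())"
```

```text
the job is handed in; nothing more can be done
None
```

The bearing tote stands upright at the middle of the scale platform, about 1 mm from its measured centre, with the bearing still in it and nothing else moved; the job was handed in after about 17.6 s, and no verdict was returned.

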